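# Start the coffee warmer

### The job

Start the warmer under the coffee carafe: press down the raised half of its rocker switch so that it flips and stays on, then press in the large round key fully, and after that the long bar key fully (both stay down by themselves). Do not press the small round key, do not shift the carafe, mug or scoop, and pick nothing up.

Things in the scene. Friction and masses are not known exactly. Their poses are not given: they have to be found in the camera images.
- warmer: Flat white fixed slab, 280 mm deep (x), 230 mm wide (y), panel 34 mm above the worktop. Origin on the worktop under the middle of the row of controls, 40 mm behind the front edge; x points to the steel heating plate (diameter 156 mm, centre 160 mm along x, 37 mm high), y left, z up. Four white controls in black bezels at y = +75 (always the rocker), +25, -25, -75 mm (keys, in any order).
- rocker_pivot (a point): Middle of the rocker switch, on its pivot line, 38.5 mm above the worktop; fixed. The rocker is 26 mm wide (y) and 48 mm long (x), a shallow V of two flat 24 mm halves; axes as the warmer's.
- rocker_near (a point): Point on the top face of the rocker's half towards the robot (the warmer's -x side), 16 mm from the pivot line; moves with the rocker. When off, this half slopes up (its end 8.5 mm above the pivot line) and the far half lies level; when on, this half lies level at the pivot's height.
- rocker (a joint): Angle of the rocker: about 0 to 0.05 = off (half towards the robot raised), 0.36 = fully on (that half level). Stays where left; about 0.04 N m turns it, some 2 to 4 N on the raised half, more close to the pivot.
- big_key_top (a point): Large round key, diameter 32 mm. This point lies on the middle of its top face, 10 mm above the panel (44 mm above the worktop) when up, 4 mm when fully in.
- big_key (a joint): Depth the large round key is pushed in: 0 up, 0.006 m fully in. About 3.5 N pushes it; it has no return spring and stays where left.
- bar_key_top (a point): Long bar key, 38 mm (along the warmer's x) by 14 mm. Point on the middle of its top face, heights as for the large round key.
- bar_key (a joint): Depth the bar key is pushed in: 0 up, 0.006 m fully in. Pushes and stays like the large round key.
- small_key_top (a point): Small round key, diameter 16 mm, to be left alone. Point on the middle of its top face, heights as for the large round key.
- small_key (a joint): Depth the small round key is pushed in: 0 up, 0.006 m fully in. Pushes and stays like the others.
- carafe: Glass coffee carafe with black lid and handle, 135 x 194 x 125 mm, about 0.34 kg, standing loose on the heating plate; its glass comes no nearer than about 85 mm to the row of controls. Origin under it at its base, the pot's centre 29 mm along its +y, the handle along its -y reaching 97 mm from the origin.
- mug: Speckled white mug, 78 x 114 x 100 mm, loose on the worktop to the left of the warmer. Origin under its base.
- scoop: Metal coffee scoop, 45 x 131 x 24 mm, lying loose on the worktop to the right of the warmer. Origin under its middle.
There are look-alikes about, which are no part of the job. Leave any orange look-alike of the carafe alone.

How it is judged (in metres and radians):
On the way, in this order (a step that is already met when the one before it is completed fails the run):
1. the rocker is on (value of joint rocker above 0.3 rad), for 0.2 s.
2. the large round key is in (value of joint rocker above 0.3 rad and value of joint big_key above 0.0045 m), for 0.2 s.
3. the bar key is in (all of step 2 and value of joint bar_key above 0.0045 m), for 0.2 s.
At the end, for the whole second after the job is handed in: The rocker is on (beyond 0.30 rad), the large round key and the bar key are in (beyond 4.5 mm of 6), the small round key is up (less than 2 mm in), the carafe stands upright at rest within 15 mm of where it stood, mug and scoop within 30 mm (all of step 3 and value of joint small_key below 0.002 m and distance of carafe from where it was at the start of the episode below 0.015 m and angle between carafe's own z axis and vertical below 0.1 rad and distance of each of mug, scoop from where it was at the start of the episode below 0.03 m and linear speed of carafe below 0.02 m/s); the robot touches nothing.
It fails at once if the large round key is pressed in before the rocker is on (value of joint big_key above 0.0045 m and value of joint rocker below 0.25 rad).
It fails at once if the bar key is pressed in before the large round key (value of joint bar_key above 0.0045 m and value of joint big_key below 0.004 m).
It fails at once if the small round key is pressed (value of joint small_key above 0.002 m).
It fails at once if the carafe is shifted, lifted or tipped (distance of carafe from where it was at the start of the episode above 0.015 m or angle between carafe's own z axis and vertical above 0.15 rad).
It fails at once if the mug or the scoop is shifted or lifted (distance of any of mug, scoop from where it was at the start of the episode above 0.03 m).
It also fails if it takes over 32 s, if anything falls off the work surface, if the arm or the gripper's body presses on something with over 40 N, if the wrist force passes 120 N, or if a joint passes its speed limit or range.

### The arm

A 6-joint arm with a two-finger parallel gripper is mounted at the origin on a cart in front of the work surface, level with it; the furniture and walls round the work are solid. World frame = base frame: x ahead of the robot, y to its left, z up, the work surface at z = 0. Lengths are in m, angles in degrees, forces in N, time in s.
With the tool pointing down it reaches from about 0.3 to 0.85 m from the base axis. Payload 5.4 kg.
Tool frame: the origin (TCP) lies on the centre line of the jaws, within the pads' length; the fingertips stand 25 mm ahead of it and the grasp point (between the pads) lies 6 mm ahead of it; z points along the fingers, y is the line along which they close (so a half turn about z gives the same grasp; the last joint's range is limited). The gripper opens to 85 mm and grips with 20 to 120 N. Pads are 22 mm wide; open, the fingers measure 114 mm over their backs; the gripper's body (76 mm by 85 mm) begins 54 mm behind the grasp point. The pads swing forward as they close: fully open they stand 13 mm farther back than shut.
Start: joints at [58.722, 9.076, 91.501, -0, 79.423, -12.038], TCP at [0.189, 0.543, 0.256] pointing down, gripper open.
Joint ranges: [-166.64, 166.64], [-54.1, 131.32], [10.49, 154.53], [-73.88, 253.88], [9.74, 151.15], [-171.62, 171.62]. Speed limits (degrees/s): [147.25, 147.25, 180, 180, 180, 180].

### API

Orientations are given as a 3x3 rotation matrix whose columns are the frame's x, y, z axes.
In Python, from plant import robot, cams gives the robot as it stands.
- The arm moves only by the tool move_arm, never from a script. Its arguments are lists of equal length, an entry for each row: "delta_pos": the shift along the tool's x, y, z normalised to -1 to 1, where 1 is 0.8 m, a list of three; "twist": the turn, a rotation vector about the tool's x, y, z normalised to -1 to 1, where 1 is 120 degrees, a list of three; "claw": the closure, from 0 (fully open) to 1 (shut). In form: {"delta_pos": [[x, y, z], ...], "twist": [[wx, wy, wz], ...], "claw": [claw, ...]}. A call has 1 to 10 rows; each row shifts and turns the commanded pose from where the row before left it, along the tool's axes as they then stand; what a row does not reach is not made up. A row lasts 1/10 s, in which the tool goes at most 50 mm and 8.59 degrees, less where a joint would pass 70% of its speed; a pose out of reach is approached as far as the arm can. A call with a number of a shift or a turn outside -1 to 1 is refused whole. A call with a gripper value outside its range is refused whole. The fingers move at their own pace and stop on an object; the grip force is fixed at half the most. Time passes only in rows, so rows that do not move let the fingers close. It gives the time, the measured TCP pose, the force, the opening and the grip force at its end, in the units of the state.
- robot.sense(): the state, without advancing time (a new reading comes with each control period).
- cams.get_image(name): name is "scene" or "top" or "wrist"; returns a dict with "frame" (384x512x3 uint8, blue, green, red), "z_map" (384x512 float32, m along the optical axis (not along the pixel's ray), 0 where there is no reading), "mtx" (3x3 intrinsics, pixels), "camera_from_world" (4x4, takes a point from world to camera coordinates). Camera axes: x right, y up, looking along -z (the intrinsics and any distortion apply to the point x, -y, -z); pixel columns grow to the right and rows downward; lengths in m; the calibration is good to about 2 mm. A picture is of the moment at which its call begins.
- robot.finish_job(): hands the job in; it is judged then, once.
The state is a dict: "t": time; "qpos": joint angles; "qd": joint speeds; "tau": joint torques, N m; "tool_pos": TCP position; "ee_rot": TCP orientation; "contact_force": force on the tool from outside, world axes, zero at the start; "ft_torque": the same for the moment, N m; "opening": opening from 0.0 (shut) to 1.0 (fully open); "grip_force": force on a finger pad.
Only numpy, scipy, OpenCV 4.12 (cv2) and the standard library are available. Lean on these libraries where they do the work, as an engineer would, in place of code of your own. Each camera call takes 0.05 s, during which the arm holds its last target. There are 200 camera calls.

## Working session

There is one attempt and no reset: what is moved stays moved. The work goes in short steps, Python scripts to look and compute and a tool call to move; the robot and the scene stay as the last step left them, time stands still between calls to the robot, and variables do not carry over. Pictures are saved under pics/ and viewed, at most 10 in all, crops included, and the job is handed in when it is done.

Besides the shell and the picture viewer there is one more tool, called after "Request:" as name(argument=value, ...) on one line, values as JSON. move_arm: Moves the arm, as the interface text tells. Its arguments: {"type":"object","properties":{"delta_pos":{"type":"array","items":{"type":"array","items":{"type":"number"}}},"twist":{"type":"array","items":{"type":"array","items":{"type":"number"}}},"claw":{"type":"array","items":{"type":"number"}}},"required":["delta_pos","twist","claw"]}

```bash
mkdir -p pics; cat > h.py <<'E'
import numpy as np, cv2
from plant import robot, cams
def grab(n):
    d=cams.get_image(n); np.savez(f'{n}.npz',**{k:d[k] for k in('frame','z_map','mtx','camera_from_world')}); return d
def load(n): return dict(np.load(f'{n}.npz'))
def ray(d,u,v):
    T=d['camera_from_world'];R=T[:3,:3];K=d['mtx']
    c=-R.T@T[:3,3]; p=np.linalg.inv(K)@[u,v,1]
    return c,R.T@np.array([p[0],-p[1],-p[2]])
def onplane(d,u,v,z):
    c,r=ray(d,u,v); return c+r*(z-c[2])/r[2]
def zpt(d,u,v):
    c,r=ray(d,u,v); return c+r*float(d['z_map'][int(round(v)),int(round(u))])
def proj(d,P):
    q=d['camera_from_world'][:3,:3]@P+d['camera_from_world'][:3,3]; w=d['mtx']@[q[0],-q[1],-q[2]]; return w[:2]/w[2]
E
python3 - <<'E'
from h import *
a=grab('top');b=grab('scene')
cv2.imwrite('pics/top.png',a['frame']);cv2.imwrite('pics/scene.png',b['frame'])
print(robot.sense())
E
```

```text
{'t': 0.1, 'qpos': array([ 5.87224627e+01,  9.10900979e+00,  9.15651234e+01, -5.53164886e-04,
        7.94246518e+01, -1.20377095e+01]), 'qd': array([-0.01487335, -0.01746359, -0.06353351, -0.0176076 , -0.10030357,
        0.10923453]), 'tau': array([-7.52471988e-04, -3.96987069e+01, -3.32338893e+01, -2.29717380e-04,
        4.19229094e-03, -3.28060275e-05]), 'tool_pos': array([0.18922773, 0.54243414, 0.25541418]), 'ee_rot': array([[-9.44147970e-01,  3.29520598e-01, -8.87025646e-04],
       [ 3.29521606e-01,  9.44146877e-01, -1.47846995e-03],
       [ 3.50296192e-04, -1.68818852e-03, -9.99998514e-01]]), 'contact_force': array([0.1102727 , 0.35996943, 0.28887214]), 'ft_torque': array([-0.01771195, -0.03126121,  0.04365762]), 'grip_force': 0.0, 'opening': 0.9994964089364861}
```

View pics/top.png

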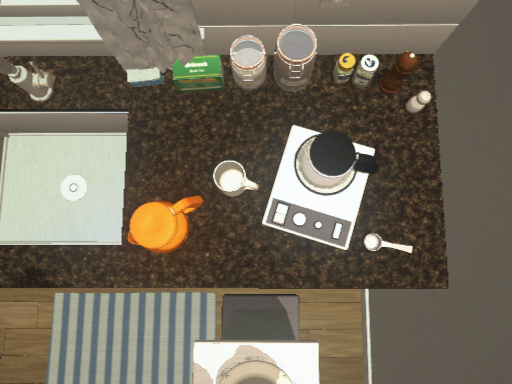

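View pics/scene.png

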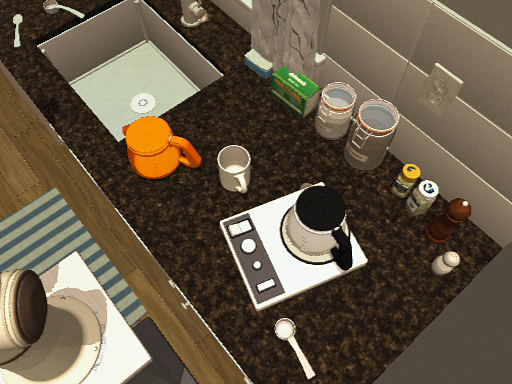

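The top view shows the warmer's controls from left to right: rocker (281,214), big key (300,219), small key (318,225) and bar key (337,230). In the scene view they are at (240,228), (249,246), (257,265) and (265,286).

```bash
python3 - <<'E'
from h import *
for n,box in(('top',(262,198,352,248)),('scene',(222,212,285,305))):
    d=load(n); x0,y0,x1,y1=box
    g=cv2.cvtColor(d['frame'],cv2.COLOR_BGR2GRAY)[y0:y1,x0:x1]
    m=(g>150).astype(np.uint8)
    k,l,s,c=cv2.connectedComponentsWithStats(m,connectivity=4)
    print(n)
    for i in range(1,k):
        if 8<s[i,4]<400:
            u,v=c[i]+[x0,y0]
            print(np.round([u,v]),s[i,4],onplane(d,u,v,.044).round(4),zpt(d,u,v).round(4))
E
```

```text
top
[280. 213.] 206 [ 0.4748 -0.0631  0.044 ] [ 0.4751 -0.0632  0.041 ]
[299. 219.] 129 [ 0.4616 -0.111   0.044 ] [ 0.4614 -0.1108  0.0462]
[318. 224.] 37 [ 0.4468 -0.1589  0.044 ] [ 0.4468 -0.159   0.0429]
[337. 230.] 95 [ 0.4317 -0.2066  0.044 ] [ 0.4318 -0.207   0.0416]
scene
[283. 230.] 42 [ 0.5476 -0.1358  0.044 ] [ 0.5484 -0.1352  0.0416]
[239. 228.] 219 [ 0.4722 -0.0655  0.044 ] [ 0.4729 -0.0645  0.041 ]
[248. 245.] 147 [ 0.4597 -0.1119  0.044 ] [ 0.4599 -0.1118  0.0434]
[257. 264.] 40 [ 0.4453 -0.1596  0.044 ] [ 0.446  -0.1588  0.0409]
[266. 285.] 110 [ 0.4297 -0.2076  0.044 ] [ 0.4298 -0.2075  0.0435]
```

Request:
move_arm(delta_pos=[[-0.0353, -0.0374, 0.0043], [-0.0353, -0.0374, 0.0043], [-0.0353, -0.0374, 0.0043], [-0.0353, -0.0374, 0.0043], [-0.0353, -0.0374, 0.0043], [-0.0353, -0.0374, 0.0043], [-0.0353, -0.0374, 0.0043], [-0.0353, -0.0374, 0.0043], [-0.0353, -0.0374, 0.0043], [-0.0353, -0.0374, 0.0043]], twist=[[0, 0, 0], [0, 0, 0], [0, 0, 0], [0, 0, 0], [0, 0, 0], [0, 0, 0], [0, 0, 0], [0, 0, 0], [0, 0, 0], [0, 0, 0]], claw=[1, 1, 1, 1, 1, 1, 1, 1, 1, 1])

```text
t: 1.1
tool_pos: [0.3576, 0.1658, 0.2216]
ee_rot: [[-0.944, 0.329, 0.0], [0.329, 0.944, 0.0], [-0.0, 0.0, -1.0]]
contact_force: [-0.3, 0.4, 0.2]
opening: -0.004
grip_force: 0.0
```

Request:
move_arm(delta_pos=[[-0.0353, -0.0374, 0.0043], [-0.0353, -0.0374, 0.0043], [-0.0353, -0.0374, 0.0043], [-0.0353, -0.0374, 0.0043], [-0.0353, -0.0374, 0.0043], [-0.0353, -0.0374, 0.0043], [0, 0, 0]], twist=[[0, 0, 0], [0, 0, 0], [0, 0, 0], [0, 0, 0], [0, 0, 0], [0, 0, 0], [0, 0, -0.021]], claw=[1, 1, 1, 1, 1, 1, 1])

```text
t: 1.8
tool_pos: [0.4593, -0.0619, 0.2007]
ee_rot: [[-0.957, 0.291, -0.0], [0.291, 0.957, -0.001], [-0.0, -0.001, -1.0]]
contact_force: [-0.9, 0.5, -0.0]
opening: -0.006
grip_force: 0.0
```

```bash
python3 - <<'E'
from h import *
a=grab('wrist');cv2.imwrite('pics/w1.png',a['frame'])
s=robot.sense();print(s['t'],s['tool_pos'],s['ee_rot'],s['contact_force'],s['opening'])
E
```

```text
1.85 [ 0.45854174 -0.0599764   0.20064673] [[-9.57646364e-01  2.87944532e-01 -1.17833676e-03]
 [ 2.87944356e-01  9.57647088e-01  3.19383205e-04]
 [ 1.22039541e-03 -3.34392543e-05 -9.99999255e-01]] [0.40816737 0.05275942 0.00864146] -0.003227051001118212
```

View pics/w1.png

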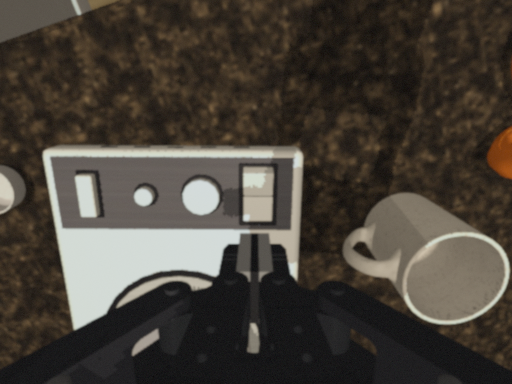

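The wrist view shows the rocker at (258,193), big key (201,197), small key (145,196) and bar key (89,195); the near half is towards the top of the picture. The shut fingertips end at about (255,245).

```bash
python3 - <<'E'
from h import *
d=load('wrist'); x0,y0,x1,y1=62,158,290,228
g=cv2.cvtColor(d['frame'],cv2.COLOR_BGR2GRAY)[y0:y1,x0:x1]
m=(g>140).astype(np.uint8)
k,l,s,c=cv2.connectedComponentsWithStats(m,connectivity=4)
for i in range(1,k):
    if s[i,4]>100:
        u,v=c[i]+[x0,y0]; print(np.round([u,v]),s[i],onplane(d,u,v,.044).round(4),onplane(d,u,v,.0385).round(4),zpt(d,u,v).round(4))
# triangulate big/bar keys: wrist+top+scene
def tri(obs):
    A=np.zeros((3,3));b=np.zeros(3)
    for D,u,v in obs:
        c,r=ray(D,u,v);r/=np.linalg.norm(r);P=np.eye(3)-np.outer(r,r);A+=P;b+=P@c
    return np.linalg.solve(A,b)
t=load('top');sc=load('scene')
for w,a,b in(((201,197),(299.4,218.8),(248.4,245.5)),((89,195),(336.8,230.1),(265.7,285.5))):
    print(tri([(d,*w),(t,*a),(sc,*b)]).round(4))
for v in (168,175,182,190,195,200,210,218): print(v,zpt(d,258,v).round(4),g[v-y0,258-x0])
E
```

```text
[257. 194.] [ 181   10   30   53 1485] [ 0.4736 -0.0636  0.044 ] [ 0.4752 -0.064   0.0385] [ 0.4749 -0.0639  0.0395]
[ 85. 196.] [ 13  17  22  43 721] [ 0.4317 -0.2069  0.044 ] [ 0.4325 -0.2102  0.0385] [ 0.4317 -0.2068  0.044 ]
[200. 197.] [ 120   22   37   35 1026] [ 0.4615 -0.1117  0.044 ] [ 0.463  -0.1131  0.0385] [ 0.462  -0.1121  0.0424]
[143. 197.] [ 72  30  19  18 265] [ 0.4468 -0.1594  0.044 ] [ 0.448  -0.1618  0.0385] [ 0.4466 -0.159   0.0449]
[ 0.4615 -0.1121  0.0403]
[ 0.432  -0.2079  0.0358]
168 [ 0.4526 -0.0565  0.0389] 161
175 [ 0.4568 -0.0578  0.0459] 214
182 [ 0.463  -0.0597  0.0447] 214
190 [ 0.4708 -0.062   0.0416] 170
195 [ 0.476  -0.0635  0.039 ] 156
200 [ 0.4805 -0.0649  0.0387] 182
210 [ 0.4894 -0.0675  0.0391] 180
218 [ 0.4967 -0.0697  0.0394] 180
```

Request:
move_arm(delta_pos=[[0.0016, 0.0015, 0.039], [0, 0, 0.039], [0, 0, 0.039], [0, 0, 0.036], [0, 0, 0], [0, 0, 0]], twist=[[0, 0, 0], [0, 0, 0], [0, 0, 0], [0, 0, 0], [0, 0, 0], [0, 0, 0]], claw=[1, 1, 1, 1, 1, 1])

```text
t: 2.45
tool_pos: [0.4572, -0.056, 0.0791]
ee_rot: [[-0.958, 0.287, -0.001], [0.287, 0.958, 0.0], [0.001, 0.0, -1.0]]
contact_force: [0.3, 0.2, -0.0]
opening: -0.002
grip_force: 0.0
```

Request:
move_arm(delta_pos=[[-0.001, -0.003, 0.0035], [0, 0, 0.0035], [0, 0, 0.0035], [0, 0, 0.0035], [0, 0, 0.0035], [0, 0, 0.003], [0, 0, 0], [0, 0, 0]], twist=[[0, 0, 0], [0, 0, 0], [0, 0, 0], [0, 0, 0], [0, 0, 0], [0, 0, 0], [0, 0, 0], [0, 0, 0]], claw=[1, 1, 1, 1, 1, 1, 1, 1])

```text
t: 3.25
tool_pos: [0.4573, -0.059, 0.0633]
ee_rot: [[-0.958, 0.287, -0.001], [0.287, 0.958, 0.0], [0.001, -0.0, -1.0]]
contact_force: [-6.1, 1.3, 13.4]
opening: 0.001
grip_force: 6.8
```

Request:
move_arm(delta_pos=[[0, 0, 0.001], [0, 0, 0], [0, 0, 0], [0, 0, -0.03], [0, 0, -0.04], [0, 0, -0.04], [0, 0, 0]], twist=[[0, 0, 0], [0, 0, 0], [0, 0, 0], [0, 0, 0], [0, 0, 0], [0, 0, 0], [0, 0, 0]], claw=[1, 1, 1, 1, 1, 1, 1])

```text
t: 3.95
tool_pos: [0.4608, -0.0602, 0.1542]
ee_rot: [[-0.958, 0.288, 0.009], [0.288, 0.958, -0.004], [-0.01, -0.001, -1.0]]
contact_force: [0.8, 0.4, -0.1]
opening: 0.001
grip_force: 0.0
```

```bash
python3 - <<'E'
from h import *
d=grab('wrist');cv2.imwrite('pics/w2.png',d['frame'])
s=robot.sense();print(s['t'],s['tool_pos'],s['contact_force'])
p=np.array([.4748,-.0637,0]);x=np.array([.958,-.287,0])
for o in(-22,-19,-16,-12,-6,6,12,16,20):
    u,v=proj(d,p+x*o/1000+[0,0,.04]); print(o,int(u),int(v),zpt(d,u,v).round(4))
E
```

```text
4.0 [ 0.45936889 -0.05968047  0.15177997] [-0.26455126  0.4740409  -0.97744568]
-22 255 181 [ 0.4543 -0.0576  0.0377]
-19 255 185 [ 0.4574 -0.0585  0.0374]
-16 255 189 [ 0.46   -0.0593  0.0383]
-12 255 195 [ 0.4637 -0.0604  0.0387]
-6 255 202 [ 0.4696 -0.0621  0.0384]
6 255 217 [ 0.4806 -0.0654  0.0398]
12 255 225 [ 0.4857 -0.067   0.0415]
16 255 230 [ 0.4893 -0.0681  0.0418]
20 255 235 [ 0.4509 -0.0567  0.1356]
```

View pics/w2.png

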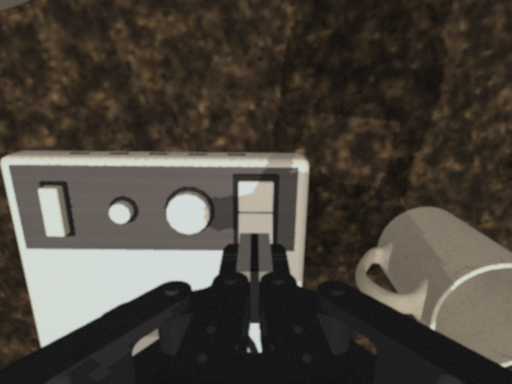

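The near half at (255,195) now lies level at about z 0.038 and the far half at (255,222) rises, so the rocker has flipped. I'll average the slopes to check this.

```bash
python3 - <<'E'
from h import *
d=load('wrist')
p=np.array([.4748,-.0637,0]);x=np.array([.958,-.287,0]);y=np.array([.287,.958,0])
P=np.array([zpt(d,u,v)-p for u in range(240,272) for v in range(176,233)])
X=P@x*1000;Y=P@y*1000
for lo,hi in((-22,-3),(3,17)):
    m=(X>lo)&(X<hi)&(abs(Y)<10)&(P[:,2]<.06); c=np.polyfit(X[m],P[m,2]*1000,1); print(m.sum(),np.arctan(c[0]),c[1])
E
```

```text
677 0.028556042576977813 38.906183073508934
514 0.35482119117665306 37.91435165655006
```

Request:
move_arm(delta_pos=[[-0.0102, -0.0308, 0], [-0.0102, -0.0308, 0], [0, 0, 0.032], [0, 0, 0.032], [0, 0, 0.03], [0, 0, 0], [0, 0, 0]], twist=[[0, 0, 0], [0, 0, 0], [0, 0, 0], [0, 0, 0], [0, 0, 0], [0, 0, 0], [0, 0, 0]], claw=[1, 1, 1, 1, 1, 1, 1])

```text
t: 4.7
tool_pos: [0.4582, -0.1105, 0.0737]
ee_rot: [[-0.958, 0.288, -0.002], [0.288, 0.958, 0.001], [0.002, 0.001, -1.0]]
contact_force: [-0.5, -0.7, 0.9]
opening: -0.001
grip_force: 0.0
```

Request:
move_arm(delta_pos=[[-0.0037, 0, 0.0028], [0, 0, 0.0028], [0, 0, 0.0028], [0, 0, 0.0028], [0, 0, 0.0028], [0, 0, 0], [0, 0, 0]], twist=[[0, 0, 0], [0, 0, 0], [0, 0, 0], [0, 0, 0], [0, 0, 0], [0, 0, 0], [0, 0, 0]], claw=[1, 1, 1, 1, 1, 1, 1])

```text
t: 5.4
tool_pos: [0.4622, -0.1119, 0.0635]
ee_rot: [[-0.958, 0.288, 0.001], [0.288, 0.958, -0.0], [-0.001, -0.0, -1.0]]
contact_force: [0.9, -0.7, 1.9]
opening: -0.001
grip_force: 0.8
```

Request:
move_arm(delta_pos=[[0, 0, 0.001], [0, 0, 0.001], [0, 0, 0], [0, 0, 0]], twist=[[0, 0, 0], [0, 0, 0], [0, 0, 0], [0, 0, 0]], claw=[1, 1, 1, 1])

```text
t: 5.8
tool_pos: [0.4623, -0.112, 0.0629]
ee_rot: [[-0.958, 0.288, 0.0], [0.288, 0.958, -0.0], [-0.0, -0.0, -1.0]]
contact_force: [-3.4, 1.9, 13.3]
opening: -0.002
grip_force: 6.4
```

Firm stop: the big key is fully in. I'll lift and go to the bar key, crossing above the small key.

Request:
move_arm(delta_pos=[[0, 0, -0.03], [0, 0, -0.04], [0, 0, -0.04], [-0.007, -0.04, 0], [-0.007, -0.04, 0], [-0.007, -0.04, 0], [0, 0, 0], [0, 0, 0]], twist=[[0, 0, 0], [0, 0, 0], [0, 0, 0], [0, 0, 0], [0, 0, 0], [0, 0, 0], [0, 0, 0], [0, 0, 0]], claw=[1, 1, 1, 1, 1, 1, 1, 1])

```text
t: 6.6
tool_pos: [0.4496, -0.2084, 0.149]
ee_rot: [[-0.957, 0.289, -0.001], [0.289, 0.957, 0.001], [0.002, 0.001, -1.0]]
contact_force: [0.0, 0.2, 0.8]
opening: -0.002
grip_force: 0.0
```

```bash
python3 - <<'E'
from h import *
d=grab('wrist');s=robot.sense();print(s['t'],s['tool_pos'],s['ee_rot'].round(3))
p=np.array([.4533,-.1355,0]);y=np.array([.287,.958,0])
for n,o in(('rock',75),('big',25),('small',-25),('bar',-75)):
    u,v=proj(d,p+y*o/1000+[0,0,.042]);u,v=int(u),int(v);print(n,u,v)
    z=[zpt(d,u+i,v+j) for i in range(-3,4) for j in range(-12,3)]; print(np.median(z,0).round(4))
E
```

```text
6.65 [ 0.44974991 -0.20779515  0.14897876] [[-0.958  0.288 -0.001]
 [ 0.288  0.958  0.001]
 [ 0.002  0.001 -1.   ]]
rock 463 172
[ 0.4721 -0.0617  0.0385]
big 391 172
[ 0.4577 -0.1099  0.0381]
small 319 172
[ 0.4413 -0.1592  0.0435]
bar 247 172
[ 0.4271 -0.2065  0.044 ]
```

Request:
move_arm(delta_pos=[[0.0221, -0.0059, 0], [0, 0, 0.032], [0, 0, 0.032], [0, 0, 0.03], [0, 0, 0], [0, 0, 0]], twist=[[0, 0, 0], [0, 0, 0], [0, 0, 0], [0, 0, 0], [0, 0, 0], [0, 0, 0]], claw=[1, 1, 1, 1, 1, 1])

```text
t: 7.25
tool_pos: [0.4319, -0.207, 0.0745]
ee_rot: [[-0.958, 0.287, -0.001], [0.287, 0.958, 0.001], [0.001, 0.001, -1.0]]
contact_force: [-0.4, -0.0, -0.2]
opening: -0.005
grip_force: 0.0
```

Request:
move_arm(delta_pos=[[0, 0, 0.003], [0, 0, 0.003], [0, 0, 0.003], [0, 0, 0.003], [0, 0, 0.003], [0, 0, 0.001], [0, 0, 0], [0, 0, 0]], twist=[[0, 0, 0], [0, 0, 0], [0, 0, 0], [0, 0, 0], [0, 0, 0], [0, 0, 0], [0, 0, 0], [0, 0, 0]], claw=[1, 1, 1, 1, 1, 1, 1, 1])

```text
t: 8.05
tool_pos: [0.4327, -0.2085, 0.0629]
ee_rot: [[-0.958, 0.288, 0.001], [0.288, 0.958, -0.001], [-0.001, -0.0, -1.0]]
contact_force: [-2.0, 2.0, 11.6]
opening: -0.004
grip_force: 5.7
```

Firm stop here too. I'll lift clear and check.

Request:
move_arm(delta_pos=[[0, 0, 0], [0, 0, -0.03], [0, 0, -0.04], [0, 0, -0.04], [0, 0, -0.03], [0, 0, 0], [0, 0, 0]], twist=[[0, 0, 0], [0, 0, 0], [0, 0, 0], [0, 0, 0], [0, 0, 0], [0, 0, 0], [0, 0, 0]], claw=[1, 1, 1, 1, 1, 1, 1])

```text
t: 8.75
tool_pos: [0.4318, -0.2079, 0.1733]
ee_rot: [[-0.958, 0.288, -0.0], [0.288, 0.958, -0.0], [0.0, -0.0, -1.0]]
contact_force: [0.1, 0.0, -0.2]
opening: 0.003
grip_force: 0.0
```

```bash
python3 - <<'E'
from h import *
d=grab('wrist');s=robot.sense();print(s['t'],s['tool_pos'],s['contact_force'])
p=np.array([.4533,-.1355,0]);y=np.array([.287,.958,0])
for n,o in(('rock',75),('big',25),('small',-25),('bar',-75)):
    u,v=proj(d,p+y*o/1000+[0,0,.042]);u,v=int(u),int(v)
    if not(5<u<505): print(n,'out');continue
    z=[zpt(d,u+i,v+j) for i in range(-3,4) for j in range(-8,4)]; print(n,np.median(z,0).round(4))
o=load('top');t=grab('top');cv2.imwrite('pics/top2.png',t['frame'])
E
```

```text
8.8 [ 0.43130171 -0.20747377  0.17236324] [ 0.40151139 -0.45743582 -0.47558451]
rock [ 0.4736 -0.0623  0.0384]
big [ 0.4596 -0.1105  0.0381]
small [ 0.4427 -0.1596  0.0439]
bar [ 0.4303 -0.2075  0.0381]
```

View pics/top2.png

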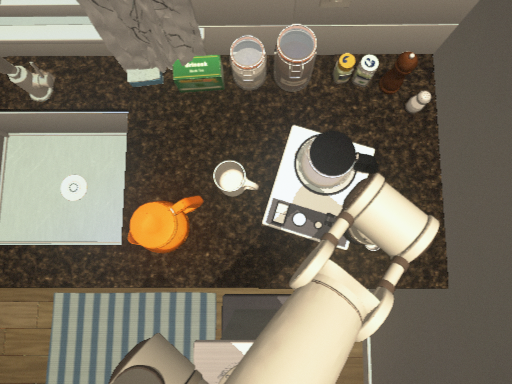

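The top view shows the carafe (333,157) and mug (231,178) where they started, and the arm clear above. The big and bar keys are down at 38 mm, and the small key is up at 44 mm.

```bash
python3 -c "
from plant import robot
print(robot.finish_job())"
```

```text
the job is handed in; nothing more can be done
None
```

I flipped the rocker on, then pressed the large round key and the bar key fully in, and handed the job in at about 9 s. My last depth readings showed both keys down and the small key up; the carafe and mug looked unmoved, but the arm hid the scoop in that view, and no verdict came back.

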